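# Mix the control tube, then hold the incubator hood open for loading

### The arm

A 6-joint arm with a two-finger parallel gripper is mounted at the origin on a cart in front of the work surface, level with it; the furniture and walls round the work are solid. World frame = base frame: x ahead of the robot, y to its left, z up, the work surface at z = 0. Lengths are in m, angles in rad, forces in N, time in s.
With the tool pointing down it reaches from about 0.275 to 0.825 m from the base axis. Payload 4.9 kg.
Tool frame: the origin (TCP) lies on the centre line of the jaws, within the pads' length; the fingertips stand arm.tcp_to_tips ahead of it and the grasp point (between the pads) lies 5 mm behind it (arm.tcp_to_tips is the distance from the TCP to the fingertips, in m); z points along the fingers, y is the direction in which the jaws open and shut (so a half turn about z gives the same grasp; the last joint's range is limited). The gripper opens to 85 mm and grips with 20 to 120 N. Pads are 22 mm wide; open, the fingers measure 114 mm over their backs; the gripper's body (76 mm by 85 mm) begins 54 mm behind the grasp point. The pads swing forward as they close: fully open they stand 13 mm farther back than shut.
Start: joints at [1.043, 0.326, -0.193, 1.052, 0, 1.437], TCP at [0.211, 0.508, 0.222] pointing down, gripper open.
Joint ranges: [-2.65, 2.65], [-0.97, 1.79], [-1.3, 1.35], [-1.93, 2.1], [-1.47, 1.37], [-3.14, 3.14]. Speed limits (rad/s): [2.57, 2.57, 3.14, 3.14, 3.14, 3.14].

### API

Orientations are given as a unit quaternion [w, x, y, z].
In Python, from station import arm gives the robot as it stands.
- The arm moves only by the tool move_arm, never from a script. Its argument "plan" is text: rows parted by semicolons, each of 6 numbers parted by spaces: the shift along the tool's x, y, z in mm, then the turn, a rotation vector about the tool's x, y, z in rad. In form: tx ty tz ax ay az; .... A call has 1 to 20 rows; each row is the pose to reach, as a shift and turn from the pose commanded when the call began, along the tool's axes at that moment; what a row does not reach only later rows make up. A row lasts 1/8 s, in which the tool goes at most 62.5 mm and 10.7 degrees, less where a joint would pass 70% of its speed; a pose out of reach is approached as far as the arm can. A call with a gripper value outside its range is refused whole. "hand" is the opening in per cent of the stroke, from 0 (shut) to 100 (fully open), set as the call begins (left out, the last holds). The fingers move at their own pace and stop on an object; "newtons" is the grip in N (left out, the last holds). Time passes only in rows, so rows that repeat a pose let the fingers close. It gives the time, the measured TCP pose, the force and the opening at its end, in the units of the state.
- arm.sense(): the state, without advancing time (a new reading comes with each control period).
- arm.grab_frame(name): name is "side" or "top" or "wrist"; returns a dict with "color" (420x560x3 uint8, red, green, blue), "vfov" (degrees; the focal length in pixels is half the picture's height over the tangent of half this angle, whatever the lens; pixels are square), "cx", "cy" (the principal point, pixels), "rvec" (rotation vector, rad) and "tvec" (3), from world to camera coordinates, as OpenCV has them; the wrist camera has in their place "T_tool_cam" (4x4, takes a point from camera to tool coordinates, whose origin is the TCP and whose axes are the flange's). Camera axes: x right, y down, z forward; pixel columns grow to the right and rows downward; lengths in m; the calibration is good to about 2 mm. A picture is of the moment at which its call begins: read the wrist's pose just before it. There is no depth.
- arm.sign_off(): hands the job in, once; it reports no verdict.
The state is a dict: "t": time; "q": joint angles; "qd": joint speeds; "effort": joint torques, N m; "ee_pos": TCP position; "orientation": TCP orientation; "ft_force": force on the tool from outside, world axes, zero at the start; "ft_torque": the same for the moment, N m; "opening": finger opening in m.
Only numpy, scipy, OpenCV 4.12 (cv2) and the standard library are available. Lean on these libraries where they do the work, as an engineer would, in place of code of your own. Each camera call takes 0.05 s, during which the arm holds its last target. There are 200 camera calls.

### The job

Mix the control tube that stands in the tube rack: lift it out, turn it upside down for a moment so that its cap is well below its foot, and put it back upright, fully home in the rack. Only then lift the hood of the tube incubator by its front handle to 60 degrees, so that the nurse can load the tubes without losing the warmth, and hold it there: the hood falls shut by itself, so finish while still holding it still with the fingers. Leave the rack where it is and do not push the other things on the trolley about.

Things in the scene. Friction and masses are not known exactly. Their poses are not given: they have to be found in the camera images.
- tube_mid (a point): centre (half-way up) of the capped control tube, the only tube in the rack: 122 mm long, glass 16 mm across, screw cap 18 mm across (top 22 mm), about 18 g; z runs from foot to cap. In the rack its foot is 5 mm, its centre 66 mm and its cap top 127 mm above the trolley top; raised 60 mm it is clear of the rack.
- tube: the same control tube (closed, nothing spills); origin at the centre of its foot, z towards the cap
- rack: loose tube rack, two perforated plates on pillars, 78 mm (x) by 154 mm (y), 64 mm high, 0.4 kg; origin under its centre, z up. 3 by 6 holes 18 mm wide at x = -23, 0, 23 and y = -58, -35, -12, 12, 35, 58 mm; upper plate 57 to 64 mm up, floor 5 mm up. The control tube starts in the hole x = 0, y = 12 mm and may go back in any hole.
- incubator: dry-block tube incubator, fixed: body 150 mm deep (x) by 180 mm wide (y), 106 mm high, with a hood (to 160 mm) hinged at the back; front faces its -x. Origin on the trolley top, 95 mm behind the body's front face and midway across, z up. It may stand left or right of the rack.
- hood (a joint): opening angle of the hood about its hinge line in rad: 0 = closed, 1.047 = 60 degrees open (front edge raised), stop at 1.75. Weight (0.35 kg) and a weak spring close it; raising it takes about 1.5 to 3 N at the handle.
- hood_grip (a point): grip point on the hood's front handle, a tab 30 mm wide (y) and 14 mm thick that sticks out 44 mm from the lower edge of the hood's front; mid-width, mid-thickness, 27 mm out from the hood, 26 mm ahead of the body. Closed: 120 mm above the trolley top, x to the hinge, z up; turns with the hood. Pads on its two sides let it turn about the line along which they close.
- hood_hinge (a point): fixed point on the hinge line at the middle of the hood's back edge, 108 mm above the trolley top; the hinge line runs along its y. The closed grip point lies 175 mm ahead of it (-x) and 12 mm above it.
- tape: small roll of tape lying flat, 59 mm across, 19 mm high, in front of the rack; bystander; origin at the centre of its underside
- forceps: tweezers lying flat, 130 mm long, 8 mm high, in front of the rack; bystander; origin at the centre of the underside
- antiseptic: squeeze bottle, 41 by 61 mm, 99 mm high, stands at the back between rack and incubator; bystander; origin at the centre of its underside
- timer: round bench timer, 62 mm across, 44 mm high, stands at the front between rack and incubator; bystander; origin at the centre of its underside

How it is judged:
On the way, in this order (a step that is already met when the one before it is completed fails the run):
1. the control tube is held upside down (its axis more than 126 degrees from upright) (angle between tube_mid's own z axis and vertical above 2.2 rad and contact force between tube and the fingers above 0.3 N and height (world z) of tube_mid above 0.08 m), for 0.2 s.
2. the control tube stands upright, fully home in a hole of the rack, let go (angle between tube_mid's own z axis and vertical below 0.12 rad and z of tube_mid in the frame of rack between 0.058 and 0.074 m and x of tube_mid in the frame of rack between -0.04 and 0.04 m and y of tube_mid in the frame of rack between -0.077 and 0.077 m and contact force between tube and the fingers below 0.05 N and linear speed of tube below 0.03 m/s), for 0.2 s.
3. the hood is held by the fingers at 60 degrees, within 6 (value of joint hood between 0.942 and 1.152 rad and contact force between hood and the fingers above 0.5 N and velocity of joint hood between -0.08 and 0.08 rad/s), for 0.2 s.
At the end, for the whole second after the job is handed in: the hood is still and open at 60 degrees within 6 degrees, pressed by the fingers with more than 0.5 N; the control tube stands released in a hole of the rack, its foot on the rack floor (within 8 mm), within 7 degrees of upright; rack and bystanders are within 30 mm of where they were (all of step 2 and all of step 3 and distance of each of rack, tape, forceps, antiseptic, timer from where it was at the start of the episode below 0.03 m); the arm keeps its last pose, push and grip.
It fails at once if the hood opened (over 10 degrees) while the control tube is not back home in the rack (value of joint hood above 0.175 rad and not (angle between tube_mid's own z axis and vertical below 0.12 rad and z of tube_mid in the frame of rack between 0.058 and 0.074 m and x of tube_mid in the frame of rack between -0.04 and 0.04 m and y of tube_mid in the frame of rack between -0.077 and 0.077 m)).
It fails at once if the hood thrown wide open, past 80 degrees (value of joint hood above 1.4 rad).
It fails at once if the rack pushed more than 40 mm or tipped (distance of rack from where it was at the start of the episode above 0.04 m or angle between rack's own z axis and vertical above 0.3 rad).
It fails at once if a bystander pushed more than 30 mm or knocked over (distance of any of tape, forceps, antiseptic, timer from where it was at the start of the episode above 0.03 m or angle between any of tape, forceps, antiseptic, timer's own z axis and vertical above 0.4 rad).
It also fails if it takes over 64 s, if anything falls off the work surface, if the arm or the gripper's body presses on something with over 40 N, if the wrist force passes 120 N, or if a joint passes its speed limit or range.

## Working session

There is one attempt and no reset: what is moved stays moved. The work goes in short steps, Python scripts to look and compute and a tool call to move; the robot and the scene stay as the last step left them, time stands still between calls to the robot, and variables do not carry over. Pictures are saved under pics/ and viewed, about 8 in all and at most 12, crops included, and the job is handed in when it is done.

Besides the shell and the picture viewer there is one more tool, called after "Request:" in YAML: its name, and indented under it one key for each argument. move_arm: Moves the arm, as the interface text tells. Its arguments: {"type":"object","properties":{"plan":{"type":"string"},"hand":{"type":"number"},"newtons":{"type":"number"}},"required":["plan"]}

```bash
ls; mkdir -p pics; python3 - <<'E'
from station import arm
import cv2,numpy as np
s=arm.sense();print({k:np.round(v,3).tolist() for k,v in s.items()});print(arm.tcp_to_tips)
for n in("side","top","wrist"):
    f=arm.grab_frame(n);cv2.imwrite(f"pics/{n}0.png",f["color"][:,:,::-1])
    print(n,{k:np.round(v,4).tolist() for k,v in f.items() if k!="color"})
E
```

```text
pics
{'t': 0.0, 'q': [1.043, 0.327, -0.194, 1.052, 0.0, 1.437], 'qd': [0.001, 0.002, 0.001, 0.0, -0.002, -0.001], 'effort': [-0.002, -44.34, 26.244, 0.016, -0.0, 0.0], 'ee_pos': [0.211, 0.507, 0.221], 'orientation': [-0.0, 0.196, 0.981, -0.001], 'ft_force': [-0.33, -0.859, 0.045], 'ft_torque': [0.024, 0.034, -0.015], 'opening': 0.085}
0.014
side {'vfov': 56.8315, 'cx': 283.4122, 'cy': 215.0038, 'rvec': [2.1935, 0.0391, -0.0433], 'tvec': [-0.5105, 0.0935, 0.9057]}
top {'vfov': 54.8265, 'cx': 274.6684, 'cy': 206.1379, 'rvec': [2.1316, -2.1502, 0.2056], 'tvec': [0.0204, 0.5042, 0.8802]}
wrist {'vfov': 68.6684, 'cx': 281.2817, 'cy': 208.1022, 'T_tool_cam': [[-0.0004, -0.9622, -0.2725, 0.0691], [1.0, -0.0002, -0.0005, -0.001], [0.0005, -0.2725, 0.9622, -0.1515], [0.0, 0.0, 0.0, 1.0]]}
```

View pics/top0.png

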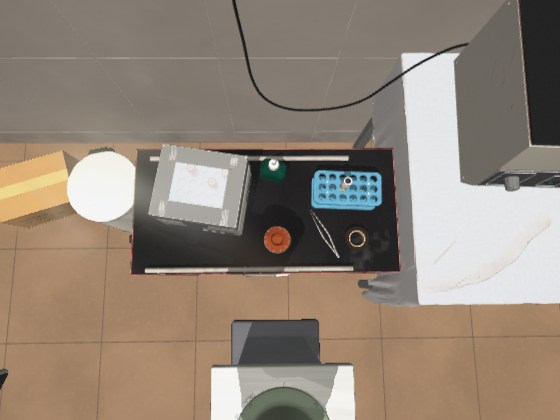

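View pics/side0.png

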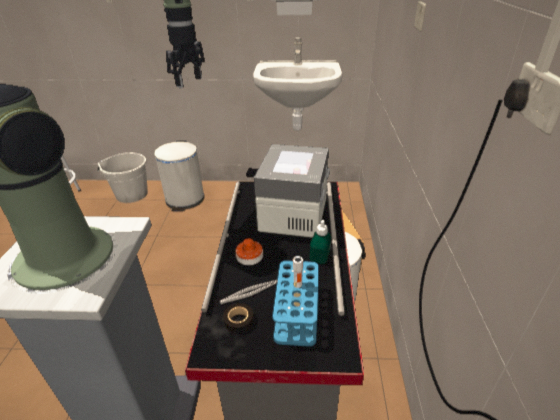

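The top view shows the rack at about (347,189), with its tube cap at (347,182). The incubator is on the left at (200,185), the antiseptic at (273,168), the timer at (277,240), the tape at (357,238) and the forceps at (325,235). I'll enlarge the crops to measure.

```bash
cat > h.py <<'E'
import numpy as np,cv2
from scipy.spatial.transform import Rotation as R
def cam(f):
    h=f["color"].shape[0];fl=h/2/np.tan(np.radians(f["vfov"])/2)
    return np.array([[fl,0,f["cx"]],[0,fl,f["cy"]],[0,0,1]])
def proj(f,P): return cv2.projectPoints(np.array(P,float).reshape(-1,1,3),np.array(f["rvec"],float),np.array(f["tvec"],float),cam(f),None)[0][:,0]
def onz(f,uv,z):
    Rm=R.from_rotvec(f["rvec"]).as_matrix();c=-Rm.T@np.array(f["tvec"])
    d=Rm.T@np.linalg.inv(cam(f))@[uv[0],uv[1],1];return c+d*(z-c[2])/d[2]
def crop(f,x0,y0,w,h,k): return cv2.resize(f["color"][y0:y0+h,x0:x0+w,::-1],None,fx=k,fy=k,interpolation=cv2.INTER_CUBIC)
E
python3 - <<'E'
from station import arm
from h import *
f=arm.grab_frame("top");g=arm.grab_frame("side")
for a in(f,g): Rm=R.from_rotvec(a["rvec"]).as_matrix();print(-Rm.T@a["tvec"])
top=crop(f,140,140,130,110,4)
top2=crop(f,265,145,130,110,4)
cv2.imwrite("pics/c1.png",np.hstack([top,top2])[:, :][:, :]) if 0 else None
a=crop(f,145,140,125,110,3);b=crop(f,258,140,140,130,3)
c=np.zeros((390,375+420,3),np.uint8);c[:330,:375]=a;c[:,375:]=b
cv2.imwrite("pics/c1.png",c)
cv2.imwrite("pics/c2.png",crop(g,195,140,165,215,2.79)) if 0 else cv2.imwrite("pics/c2.png",cv2.resize(g["color"][140:350,200:360,::-1],(456,598),interpolation=cv2.INTER_CUBIC))
for uv,z in[((347,182),.127),((277,240),.04),((357,238),.02),((273,165),.1),((134,272),0),((399,270),0)]:print(uv,onz(f,uv,z).round(3))
E
```

```text
[0.34686187 0.03517497 0.9528268 ]
[ 0.550179   -0.65740838  0.59561268]
(347, 182) [ 0.54  -0.135  0.127]
(277, 240) [0.427 0.011 0.04 ]
(357, 238) [ 0.432 -0.174  0.02 ]
(273, 165) [0.585 0.02  0.1  ]
(134, 272) [0.36  0.341 0.   ]
(399, 270) [ 0.358 -0.274  0.   ]
```

View pics/c1.png

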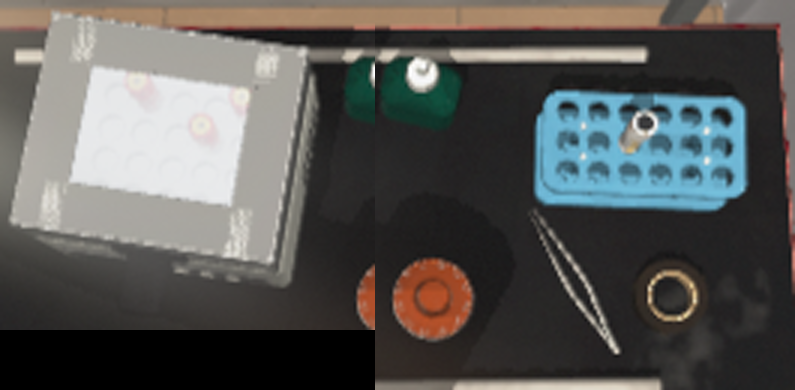

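View pics/c2.png

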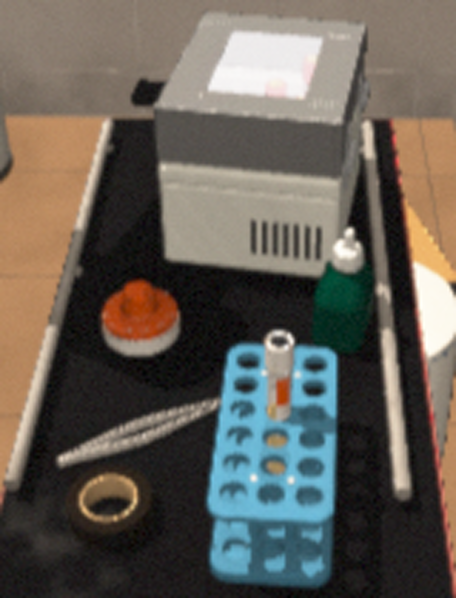

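The crops show the rack holes with the capped tube in the middle row (cap at 645,122) and the hood top's corners. The black handle tab is on the robot side. Next I'll fit the poses.

```bash
python3 - <<'E'
from station import arm
from h import *
from scipy.optimize import least_squares as LS
f=arm.grab_frame("top");g=arm.grab_frame("side")
cr=lambda p,o:np.array([(p[0]-.5)/3+o[0]-.33,(p[1]-.5)/3+o[1]-.33])
O2=(258-125,140);O1=(145,140)
rows=[[(568,112),(600,112),(630,113),(660,115),(691,117),(722,119)],[(567,172),(598,173),(629,174),(660,175),(691,176),(722,177)]]
pts=[];mod=[]
for r,x in zip(rows,(23,-23)):
  for p,y in zip(r,(58,35,12,-12,-35,-58)):
    pts.append(onz(f,cr(p,O2),.064)[:2]);mod.append((x/1e3,y/1e3))
pts=np.array(pts);mod=np.array(mod)
fun=lambda v:((R.from_euler('z',v[2]).as_matrix()[:2,:2]@mod.T).T+v[:2]-pts).ravel()
r=LS(fun,[.53,-.13,0]);v=r.x;print("rack",v.round(4),np.abs(r.fun).max().round(4))
t=R.from_euler('z',v[2]).as_matrix()[:2,:2]@[0,.012]+v[:2];print("tube from rack",t)
print("cap top",onz(f,cr((645,122),O2),.127))
print("proj cap top/side",proj(g,[*t,.127]), "observed",200+280*160/456,140+337*210/598)
c=np.array([onz(f,cr(p,O1),.160)[:2] for p in[(55,13),(308,48),(275,262),(10,225)]]);print(c.round(4),[np.linalg.norm(c[i]-c[i-1]).round(4) for i in range(4)])
d=(c[0]-c[3])+(c[1]-c[2]);yaw=np.arctan2(d[1],d[0]);e=(c[0]-c[1])+(c[3]-c[2]);yaw2=np.arctan2(-e[0],e[1]);print("yaw",yaw,yaw2,"centre",c.mean(0))
E
```

```text
rack [ 0.5419 -0.1481 -0.0485] 0.0009
tube from rack [ 0.54245234 -0.1361052 ]
cap top [ 0.54413285 -0.13585901  0.127     ]
proj cap top/side [[296.34754247 257.57414126]] observed 298.2456140350877 258.3444816053512
[[0.6141 0.2443]
 [0.5888 0.0732]
 [0.4433 0.0946]
 [0.4692 0.2684]] [np.float64(0.1469), np.float64(0.173), np.float64(0.147), np.float64(0.1756)]
yaw -0.155397788616461 -0.14727896166614016 centre [0.52884311 0.17011192]
```

```bash
cat >> h.py <<'E'
def pose(pos,psi,p,flip=1):
    "flip=1: tool x up (camera on top); -1: tool x down"
    z=np.array([np.cos(psi)*np.cos(p),np.sin(psi)*np.cos(p),-np.sin(p)]);y=flip*np.array([np.sin(psi),-np.cos(psi),0])
    return np.array(pos,float),R.from_matrix(np.c_[np.cross(y,z),y,z])
def now(arm):
    s=arm.sense();w,x,y,z=s["orientation"];return np.array(s["ee_pos"]),R.from_quat([x,y,z,w]),s
def row(arm,T):
    p0,R0,s=now(arm);t=R0.inv().apply(T[0]-p0)*1e3;a=(R0.inv()*T[1]).as_rotvec()
    return t.round(0).tolist(),a.round(3).tolist()
E
python3 - <<'E'
from station import arm
from h import *
g=arm.grab_frame("side")
print(proj(g,[[.429,.185,.12],[.543,-.136,.127]]),"handle obs (251.6,172.3)")
print(row(arm,pose([.211,.508,.30],2.746,np.pi/2)))
t,a=row(arm,pose([.42,-.05,.30],-.1,np.pi/2));print(t,a)
E
```

```text
[[252.96397174 172.16927982]
 [296.65386205 257.53997999]] handle obs (251.6,172.3)
([0.0, 0.0, -78.0], [-0.0, -0.0, 0.002])
[-407.0, -435.0, -78.0] [-0.0, 0.0, 2.848]
```

Request:
move_arm:
  plan: "0 0 -60 0 0 0; 0 0 -78 0 0 0; -25 -27 -78 0 0 0.18; -50 -54 -78 0 0 0.36; -75 -81 -78 0 0 0.54; -100 -108 -78 0 0 0.72; -125 -135 -78 0 0 0.9; -150 -162 -78 0 0 1.08; -175 -189 -78 0 0 1.26; -200 -216 -78 0 0 1.44; -225 -243 -78 0 0 1.62; -250 -270 -78 0 0 1.8; -275 -297 -78 0 0 1.98; -300 -324 -78 0 0 2.16; -325 -351 -78 0 0 2.34; -350 -378 -78 0 0 2.52; -375 -405 -78 0 0 2.7; -407 -435 -78 0 0 2.848; -407 -435 -78 0 0 2.848; -407 -435 -78 0 0 2.848"
  hand: 100
  newtons: 30

```text
t: 2.9
ee_pos: [0.4195, -0.0497, 0.2999]
orientation: [-0.0, 0.999, -0.05, -0.0]
ft_force: [0.4, -0.3, 0.2]
opening: 0.0856
```

```bash
python3 - <<'E'
from station import arm
from h import *
p,r,s=now(arm);print(s["t"],p.round(4),r.as_matrix().round(3).tolist(),np.round(s["q"],3))
d=np.array([np.cos(-.1),np.sin(-.1),0]);T=np.array([.543,-.136,.087])
print(row(arm,pose(T-.13*d+[0,0,.10],-.1,.3)))
E
```

```text
2.9 [ 0.4195 -0.0497  0.2999] [[0.995, -0.1, -0.001], [-0.1, -0.995, 0.001], [-0.001, -0.0, -1.0]] [-0.293  0.041 -0.346  1.185  0.     2.948]
([2.0, 74.0, 113.0], [-0.001, 1.272, -0.0])
```

Request:
move_arm:
  plan: "0 10 0 0 0.18 0; 0 20 10 0 0.36 0; 0 30 25 0 0.54 0; 0 40 45 0 0.72 0; 0 50 65 0 0.9 0; 1 60 85 0 1.08 0; 2 74 105 0 1.2 0; 2 74 113 0 1.272 0; 2 74 113 0 1.272 0; 2 74 113 0 1.272 0"

```text
t: 4.15
ee_pos: [0.3555, -0.1575, 0.2159]
orientation: [-0.016, 0.824, -0.008, 0.567]
ft_force: [0.2, 0.8, -0.7]
opening: 0.0855
```

```bash
cat > look.py <<'E'
import sys
from station import arm
from h import *
def wproj(f,p,r,P):
    T=np.array(f["T_tool_cam"]);c=T[:3,:3].T@((r.inv().apply(np.array(P)-p)-T[:3,3]).T)if 0 else (T[:3,:3].T@(r.inv().apply(np.atleast_2d(P)-p)-T[:3,3]).T)
    u=cam(f)@c;return (u[:2]/u[2]).T.round(1)
if __name__=="__main__":
    p,r,s=now(arm);f=arm.grab_frame("wrist");im=f["color"][:,:,::-1].copy()
    print(s["t"],p.round(4),r.as_matrix().round(3).tolist(),np.round(s["q"],3),s["ft_force"],s["opening"])
    P=eval(sys.argv[2]);uv=wproj(f,p,r,P);print(uv)
    for u in uv: cv2.circle(im,tuple(int(v) for v in u),3,(255,0,255),1)
    cv2.imwrite("pics/"+sys.argv[1],im)
E
python3 look.py w1.png "[[.543,-.136,.127],[.543,-.136,.105],[.543,-.136,.064]]"
python3 - <<'E'
from station import arm
from h import *
d=np.array([np.cos(-.1),np.sin(-.1),0]);T=np.array([.543,-.136,.087])
print(row(arm,pose(T-.13*d,-.1,.3)),row(arm,pose(T,-.1,.3)))
E
```

```text
4.15 [ 0.3555 -0.1575  0.2159] [[0.357, 0.005, 0.934], [-0.031, -0.999, 0.017], [0.933, -0.035, -0.357]] [-1.635  0.055 -1.295  0.434  1.197  1.38 ] [ 0.24655416  0.76304365 -0.67434342] 0.08546808589657721
[[265.8 194.6]
 [266.9 209.2]
 [268.9 234. ]]
([-99.0, -29.0, 101.0], [-0.112, 0.066, -0.01]) ([-53.0, -15.0, 222.0], [-0.112, 0.066, -0.01])
```

View pics/w1.png

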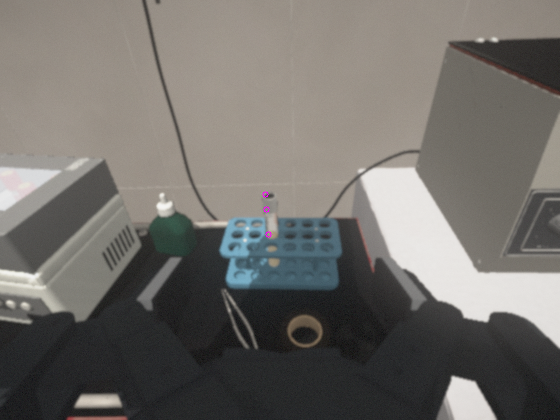

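The tube sits at about (270,196–235) in the wrist view, close to my projections. But the arm could not reach this pose: q3 is at its limit and the wrist is twisted. I'll fit a kinematic model so I can pick reachable poses.

```bash
cat > kin.py <<'E'
from h import *
from scipy.optimize import least_squares as LS
D=[([1.043,.3265,-.1935,1.052,0,1.437],[.211,.5075,.2215]),([-.293,.041,-.346,1.185,0,2.948],[.4195,-.0497,.2999]),([-1.635,.055,-1.295,.434,1.197,1.380],[.3555,-.1575,.2159])]
E=lambda a,x:R.from_euler(a,x)
def fk(q,k,s5=1):
    h,a,b,e,L,d,r0=k
    W=E('z',q[0])*E('y',q[1]-q[2]+q[3])
    p=E('z',q[0]).apply([r0+a*np.sin(q[1])+b*np.cos(q[1]-q[2]),d,h+a*np.cos(q[1])-b*np.sin(q[1]-q[2])])+W.apply([e,0,0])
    F=W*E('z',s5*q[4])*E('x',q[5])
    r=F*R.from_matrix(np.array([[0,0,1],[0,1,0],[-1,0,0]],float))
    return p+F.apply([L,0,0]),r
E
python3 - <<'E'
from kin import *
for s5 in(1,-1):print(s5,fk(D[2][0],np.ones(7),s5)[1].as_matrix().round(3).tolist())
f=lambda k,s:np.concatenate([fk(q,k,s)[0]-p for q,p in D]+[.0005*(k-k0)])
k0=np.array([.35,.3,.35,.08,.2,.07,0])
for s in(1,-1):
  r=LS(f,k0,args=(s,));print(s,r.x.round(4),np.abs(r.fun[:9]).max().round(5))
E
```

```text
1 [[0.357, 0.005, 0.934], [-0.031, -0.999, 0.017], [0.933, -0.035, -0.357]]
-1 [[0.382, 0.01, -0.924], [0.355, -0.925, 0.137], [-0.853, -0.38, -0.357]]
1 [-0.0673  0.5531  0.4674 -0.306   0.3123  0.0737 -0.039 ] 0.00343
-1 [ 1.3971  0.4783 -0.1538  1.9699 -0.3046  0.0761  0.5342] 0.0398
```

```bash
python3 - <<'E'
from station import arm
from h import *
print(row(arm,pose([.45,-.14,.27],-.15,.8)),row(arm,pose([.53,-.135,.25],-.15,.3)))
E
```

```text
([85.0, -20.0, 70.0], [-0.154, -0.432, 0.046]) ([95.0, -24.0, 151.0], [-0.159, 0.067, 0.006])
```

Request:
move_arm:
  plan: "50 -10 30 -0.05 -0.15 0.02; 85 -20 60 -0.1 -0.3 0.046; 85 -20 70 -0.154 -0.432 0.046; 85 -20 70 -0.154 -0.432 0.046; 85 -20 70 -0.154 -0.432 0.046; 85 -20 70 -0.154 -0.432 0.046; 85 -20 70 -0.154 -0.432 0.046; 85 -20 70 -0.154 -0.432 0.046"

```text
t: 5.2
ee_pos: [0.4499, -0.1391, 0.2689]
orientation: [0.031, 0.925, -0.069, 0.373]
ft_force: [0.1, 0.2, 0.4]
opening: 0.0857
```

```bash
python3 - <<'E'
from station import arm
from h import *
p,r,s=now(arm);print(p.round(4).tolist(),np.round(s["q"],4).tolist(),np.round(s["qd"],3))
print(row(arm,pose([.53,-.135,.25],-.15,.3)))
E
```

```text
[0.4499, -0.1391, 0.2689] [-0.7091, -0.357, -1.0447, 0.1967, 0.3723, 2.7159] [-0.03   0.015  0.005 -0.004  0.    -0.002]
([44.0, -16.0, 68.0], [0.004, 0.505, 0.004])
```

Request:
move_arm:
  plan: "14 -5 23 0 0.16 0; 28 -10 46 0 0.32 0; 44 -16 68 0 0.45 0; 44 -16 68 0 0.505 0; 44 -16 68 0 0.505 0; 44 -16 68 0 0.505 0; 44 -16 68 0 0.505 0"

```text
t: 6.08
ee_pos: [0.5722, -0.157, 0.2828]
orientation: [0.039, 0.819, -0.056, 0.57]
ft_force: [-0.6, -0.8, -0.1]
opening: 0.0854
```

```bash
python3 - <<'E'
from station import arm
from kin import *
p,r,s=now(arm);print(p.round(4).tolist(),np.round(s["q"],4).tolist(),np.round(s["qd"],3))
D+=[([-0.7091, -0.357, -1.0447, 0.1967, 0.3723, 2.7159],[0.4499, -0.1391, 0.2689]),(s["q"],p)]
for K in(7,8):
  def f(k):
    o=[]
    for q,pp in D:
      x=fk(q,k[:7])[0]
      if K==8:x=x+(E('z',q[0])*E('y',q[1]-q[2])).apply([0,0,k[7]])
      o.append(x-pp)
    return np.concatenate(o+[.0003*(k-k0)])
  k0=np.array([.35,.3,.35,.08,.2,.07,0,0])[:K]
  for dd in (0,1):
    r=LS(f,k0);print(K,r.x.round(4),np.abs(r.fun[:-K]).max().round(5));D0=D
    break
E
```

```text
[0.5722, -0.157, 0.2828] [-0.6376, 0.0842, -1.2967, -0.9815, 0.4668, 2.9528] [ 0.015 -0.02   0.    -0.003 -0.     0.002]
7 [0.3492 0.4925 0.3862 0.1272 0.2902 0.0814 0.0599] 0.02758
8 [3.032e-01 5.141e-01 3.984e-01 1.181e-01 3.130e-01 7.350e-02 1.000e-04
 6.960e-02] 0.00017
```

```bash
cat >> kin.py <<'E'
K=np.array([.3032,.5141,.3984,.1181,.3130,.0735,.0001,.0696])
lo=np.array([-2.65,-.97,-1.3,-1.93,-1.47,-3.14]);hi=np.array([2.65,1.79,1.35,2.1,1.37,3.14])
def FK(q):
    x,r=fk(q,K[:7]);return x+(E('z',q[0])*E('y',q[1]-q[2])).apply([0,0,K[7]]),r
def ik(T,q0,m=.04):
    f=lambda q:np.r_[(FK(q)[0]-T[0])*5,(FK(q)[1].inv()*T[1]).as_rotvec(),1e-4*(q-q0)]
    r=LS(f,np.clip(q0,lo+m+1e-3,hi-m-1e-3),bounds=(lo+m,hi-m));return r.x,np.abs(r.fun[:6]).max()
E
python3 - <<'E'
from station import arm
from kin import *
q0=np.array(arm.sense()["q"]);T=np.array([.543,-.136,.087])
for psi in(-.9,-.6,-.3,0,.3,.6):
  for p in(.3,.5,.7,.9):
    o=[]
    for dz in(.17,.085,0):
      q,e=ik(pose(T+[0,0,dz],psi,p),q0);o.append((e.round(3),q.round(2).tolist() if e<.005 and dz==0 else ''))
    print(psi,p,o)
E
```

```text
-0.9 0.3 [(np.float64(0.226), ''), (np.float64(0.242), ''), (np.float64(0.308), '')]
-0.9 0.5 [(np.float64(0.333), ''), (np.float64(0.319), ''), (np.float64(0.348), '')]
-0.9 0.7 [(np.float64(0.401), ''), (np.float64(0.401), ''), (np.float64(0.414), '')]
-0.9 0.9 [(np.float64(0.405), ''), (np.float64(0.405), ''), (np.float64(0.405), '')]
-0.6 0.3 [(np.float64(0.205), ''), (np.float64(0.181), ''), (np.float64(0.235), '')]
-0.6 0.5 [(np.float64(0.183), ''), (np.float64(0.203), ''), (np.float64(0.225), '')]
-0.6 0.7 [(np.float64(0.187), ''), (np.float64(0.187), ''), (np.float64(0.191), '')]
-0.6 0.9 [(np.float64(0.187), ''), (np.float64(0.187), ''), (np.float64(0.187), '')]
-0.3 0.3 [(np.float64(0.176), ''), (np.float64(0.27), ''), (np.float64(0.305), '')]
-0.3 0.5 [(np.float64(0.016), ''), (np.float64(0.116), ''), (np.float64(0.177), '')]
-0.3 0.7 [(np.float64(0.0), ''), (np.float64(0.0), ''), (np.float64(0.028), '')]
-0.3 0.9 [(np.float64(0.0), ''), (np.float64(0.0), ''), (np.float64(0.0), [-0.42, 0.26, -1.1, -0.46, 0.07, 3.05])]
0 0.3 [(np.float64(0.095), ''), (np.float64(0.133), '')
[... 546 characters left out ...]
, 0.94, 2.3])]
0.3 0.7 [(np.float64(0.0), ''), (np.float64(0.0), ''), (np.float64(0.0), [-0.78, 0.39, -1.06, -0.39, 0.74, 2.27])]
0.3 0.9 [(np.float64(0.0), ''), (np.float64(0.0), ''), (np.float64(0.0), [-0.68, 0.31, -0.93, -0.08, 0.54, 2.28])]
0.6 0.3 [(np.float64(0.0), ''), (np.float64(0.0), ''), (np.float64(0.0), [-0.97, 0.71, -0.82, 0.05, 1.27, 1.56])]
0.6 0.5 [(np.float64(0.0), ''), (np.float64(0.0), ''), (np.float64(0.0), [-0.92, 0.57, -0.84, 0.07, 1.07, 1.69])]
0.6 0.7 [(np.float64(0.0), ''), (np.float64(0.0), ''), (np.float64(0.0), [-0.83, 0.46, -0.81, 0.15, 0.86, 1.78])]
0.6 0.9 [(np.float64(0.0), ''), (np.float64(0.0), ''), (np.float64(0.0), [-0.73, 0.39, -0.74, 0.26, 0.65, 1.87])]
```

```bash
python3 - <<'E'
from station import arm
from kin import *
q0=np.array(arm.sense()["q"]);T=np.array([.544,-.136,.088])
for psi,p in((.25,.55),(.35,.5),(.4,.45)):
  print(psi,p);q=q0
  for dz in(.18,.1,0):
    q,e=ik(pose(T+[0,0,dz],psi,p),q0);print(dz,e.round(4),q.round(2))
  qg=q
  for pos in([.544,-.136,.30],[.60,-.14,.33],[.6,-.14,.4]):
   for pi in(.0,.2):
    q1,e1=ik(pose(pos,psi,pi,1),qg);q2,e2=ik(pose(pos,psi,pi,-1),q1-[0,0,0,0,0,np.pi]);print(pos,pi,e1.round(3),q1.round(2),e2.round(3),q2.round(2))
p,r,s=now(arm)
print(row(arm,pose(T+[0,0,.14],.3,.5)))
E
```

```text
0.25 0.55
0.18 0.0 [-0.83 -0.02 -1.   -0.07  0.85  2.37]
0.1 0.0 [-0.83  0.18 -1.11 -0.38  0.85  2.37]
0 0.0 [-0.83  0.52 -1.19 -0.8   0.85  2.37]
[0.544, -0.136, 0.3] 0.0 0.092 [-0.98  0.44 -1.26 -1.38  1.31  2.84] 0.092 [-0.98  0.44 -1.26 -1.38  1.31 -0.3 ]
[0.544, -0.136, 0.3] 0.2 0.003 [-0.94  0.19 -1.26 -0.95  1.14  2.68] 0.003 [-0.94  0.19 -1.26 -0.95  1.14 -0.47]
[0.6, -0.14, 0.33] 0.0 0.017 [-0.83  0.54 -1.26 -1.76  1.08  3.1 ] 0.002 [-0.83  0.58 -1.26 -1.84  1.09 -0.  ]
[0.6, -0.14, 0.33] 0.2 0.0 [-0.82  0.18 -1.15 -0.93  1.03  2.79] 0.0 [-0.82  0.18 -1.15 -0.93  1.03 -0.35]
[0.6, -0.14, 0.4] 0.0 0.017 [-0.83  0.26 -1.21 -1.44  1.08  3.1 ] 0.0 [-0.83  0.3  -1.22 -1.52  1.08 -0.  ]
[0.6, -0.14, 0.4] 0.2 0.0 [-0.82 -0.01 -1.05 -0.65  1.03  2.79] 0.0 [-0.82 -0.01 -1.05 -0.65  1.03 -0.35]
0.35 0.5
0.18 0.0 [-0.88  0.05 -0.95  0.02  0.97  2.21]
0.1 0.0 [-0.88  0.24 -1.05 -0.27  0.97  2.21]
0 0.0 [-0.88  0.55 -1.12 -0.65  0.97  2.21]
[0.544, -0.136, 0.3] 0.0 0.062 [-0.97  0.49 -1.26 -1.49  1.33  2.89] 0.062 [-0.97  0.49 -1.26 -1.49  1.33 -0.25]
[0.544, -0.136, 0.3] 0.2 0.0 [-0.97 
[... 648 characters left out ...]

[0.544, -0.136, 0.3] 0.0 0.058 [-0.96  0.51 -1.26 -1.52  1.33  2.9 ] 0.058 [-0.96  0.51 -1.26 -1.52  1.33 -0.24]
[0.544, -0.136, 0.3] 0.2 0.0 [-0.98  0.18 -1.09 -0.47  1.29  2.35] 0.0 [-0.98  0.18 -1.09 -0.47  1.29 -0.79]
[0.6, -0.14, 0.33] 0.0 0.011 [-0.88  0.55 -1.16 -1.67  1.28  3.1 ] 0.0 [-0.88  0.58 -1.16 -1.74  1.28 -0.  ]
[0.6, -0.14, 0.33] 0.2 0.0 [-0.87  0.2  -1.02 -0.62  1.21  2.58] 0.0 [-0.87  0.2  -1.02 -0.62  1.21 -0.56]
[0.6, -0.14, 0.4] 0.0 0.011 [-0.88  0.31 -1.12 -1.39  1.28  3.1 ] 0.0 [-0.88  0.34 -1.13 -1.46  1.28 -0.  ]
[0.6, -0.14, 0.4] 0.2 0.0 [-0.87  0.04 -0.92 -0.37  1.21  2.58] 0.0 [-0.87  0.04 -0.92 -0.37  1.21 -0.56]
([-62.0, -17.0, -10.0], [0.398, -0.143, -0.18])
```

Request:
move_arm:
  plan: "-20 -6 -3 0.13 -0.05 -0.06; -40 -12 -6 0.26 -0.1 -0.12; -62 -17 -10 0.398 -0.143 -0.18; -62 -17 -10 0.398 -0.143 -0.18; -62 -17 -10 0.398 -0.143 -0.18; -62 -17 -10 0.398 -0.143 -0.18; -62 -17 -10 0.398 -0.143 -0.18; -62 -17 -10 0.398 -0.143 -0.18"

```text
t: 7.08
ee_pos: [0.5451, -0.1342, 0.2291]
orientation: [-0.076, 0.85, 0.13, 0.505]
ft_force: [0.4, 0.4, -0.7]
opening: 0.0852
```

```bash
python3 look.py w2.png "[[.5435,-.136,.127],[.5435,-.136,.105],[.5435,-.136,.064]]"
python3 - <<'E'
from station import arm
from h import *
T=np.array([.544,-.136,.088])
print(row(arm,pose(T,.3,.5)))
E
```

```text
7.075 [ 0.5451 -0.1342  0.2291] [[0.456, 0.299, 0.838], [0.145, -0.954, 0.262], [0.878, 0.002, -0.478]] [-0.861  0.115 -1.055 -0.229  0.938  2.303] [ 0.44793119  0.39117862 -0.71179402] 0.08516080304003432
[[281.4 337. ]
 [281.3 348.4]
 [281.2 366.2]]
([-125.0, 1.0, 66.0], [-0.002, -0.002, 0.003])
```

View pics/w2.png

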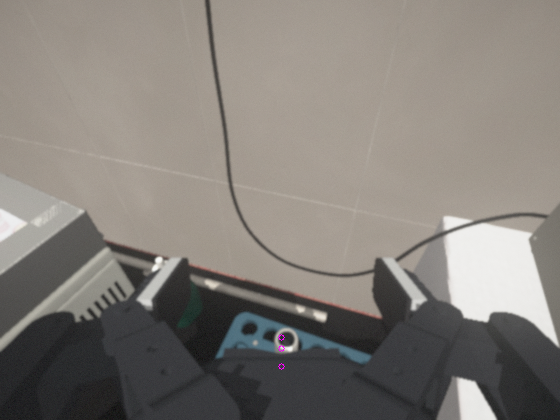

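The cap is at (286,340), against a projection of (281,337). That puts the tube about 4 mm towards tool +y, so I'll split the difference with the top camera. Then I descend straddling the tube and close.

Request:
move_arm:
  plan: "-25 1 13 0 0 0; -50 2 26 0 0 0; -75 3 40 0 0 0; -100 4 53 0 0 0; -115 4 61 0 0 0; -125 4 66 0 0 0; -125 4 66 0 0 0; -125 4 66 0 0 0"

```text
t: 8.12
ee_pos: [0.5449, -0.1395, 0.0881]
orientation: [-0.076, 0.85, 0.13, 0.505]
ft_force: [0.6, 1.0, -0.2]
opening: 0.0854
```

Request:
move_arm:
  plan: "0 0 0 0 0 0; 0 0 0 0 0 0; 0 0 0 0 0 0; 0 0 0 0 0 0; 0 0 0 0 0 0; 0 0 0 0 0 0; 0 0 0 0 0 0; 0 0 0 0 0 0"
  hand: 0
  newtons: 25

```text
t: 9.12
ee_pos: [0.5446, -0.1395, 0.0877]
orientation: [-0.076, 0.85, 0.13, 0.505]
ft_force: [-1.2, -0.7, 0.4]
opening: -0.0
```

```bash
python3 - <<'E'
from station import arm
from h import *
p,r,s=now(arm);print(s["t"],p.round(4),s["ft_force"],s["opening"],np.round(s["q"],2))
print(r.inv().apply([0,0,.1])*1e3)
E
```

```text
9.125 [ 0.5446 -0.1395  0.0877] [-1.16514703 -0.66823958  0.39184301] -1.559603212534468e-05 [-0.87  0.56 -1.16 -0.77  0.94  2.29]
[ 87.8217063    0.17549231 -47.82590412]
```

The opening reads 0, so I missed the tube. I'll look before doing anything else.

```bash
python3 - <<'E'
from station import arm
from h import *
f=arm.grab_frame("top");g=arm.grab_frame("side");w=arm.grab_frame("wrist")
a=crop(f,290,140,120,80,3);b=crop(g,260,220,80,100,4);c=cv2.resize(w["color"][:,:,::-1],(400,300))
o=np.zeros((600,790,3),np.uint8);o[:240,:360]=a;o[240:540,:400]=c;o[:400,420:740]=b;cv2.imwrite("pics/m1.png",o)
p,r,s=now(arm)
print((proj(f,[p,p+r.apply([0,0,.014])])-[290,140])*3,(proj(g,[p,p+r.apply([0,0,.014])])-[260,220])*4)
E
```

```text
[[166.86102345 132.35135753]
 [159.55993444 118.91421579]] [[149.78918505 218.9832564 ]
 [175.07130202 224.29494502]]
```

View pics/m1.png

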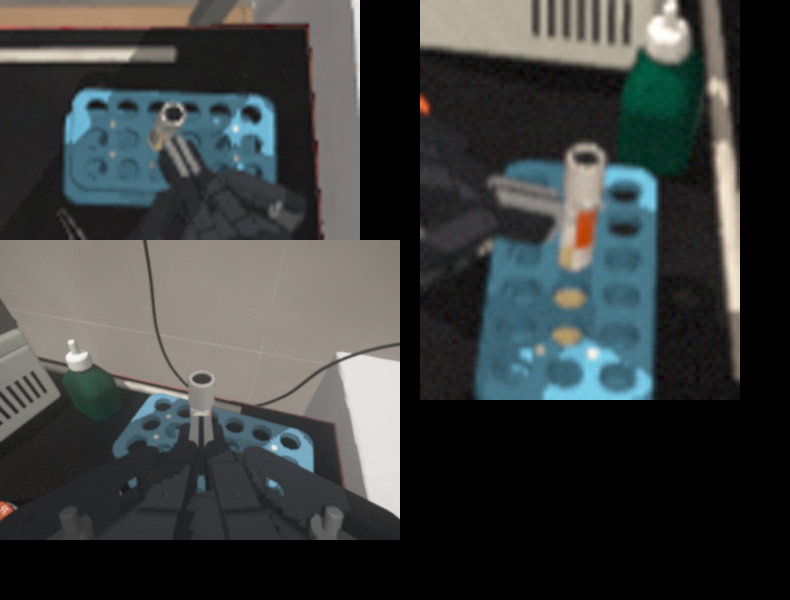

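The closed fingers seem to end just short of the tube, but the projected TCP lies past it. I'll overlay markers on a zoomed view to resolve that.

```bash
python3 - <<'E'
from station import arm
from h import *
from look import wproj
f=arm.grab_frame("top");g=arm.grab_frame("side");p,r,s=now(arm);w=arm.grab_frame("wrist")
P=[p+r.apply([0,0,z]) for z in(-.03,-.015,0,.014)]
tx=[.545,-.138];Q=[[*tx,z] for z in(.064,.088,.127)]
def tile(fr,x0,y0,n,k,u1,u2):
    im=crop(fr,x0,y0,n,n,k)
    for us,c in((u1,(255,0,255)),(u2,(0,255,0))):
        for u in us: cv2.circle(im,tuple(int((v-o)*k+k/2) for v,o in zip(u,(x0,y0))),4,c,1)
    return im
A=tile(w,240,170,100,4,wproj(w,p,r,P),wproj(w,p,r,Q));B=tile(g,265,230,66,6,proj(g,P),proj(g,Q))
cv2.imwrite("pics/m2.png",np.hstack([A,B[:396,:396] if B.shape[0]>=400 else cv2.resize(B,(400,400))]) if 0 else np.hstack([cv2.resize(A,(400,400)),cv2.resize(B,(400,400))]))
E
```

```text
(no output)
```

View pics/m2.png

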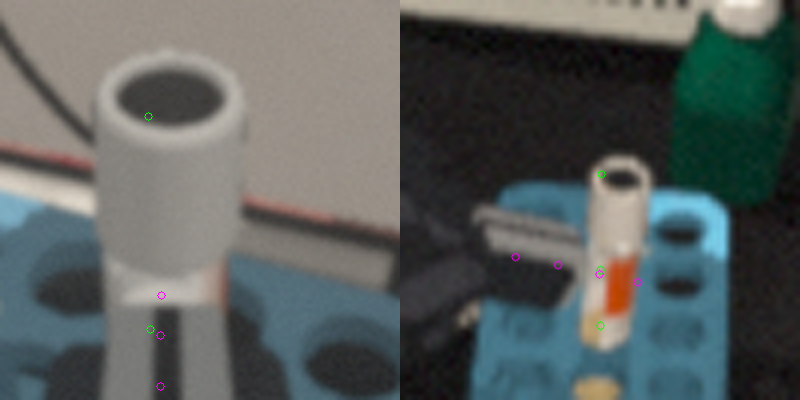

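Both views agree. The shut fingertips sit about 10 mm behind the reported TCP rather than 14 mm ahead of it, and they stopped just short of the tube, nudging it a few mm. I'll open, go 25 mm further along the tool axis and close again.

Request:
move_arm:
  plan: "0 0 0 0 0 0; 0 0 0 0 0 0; 0 0 0 0 0 0; 0 0 0 0 0 0; 0 0 0 0 0 0; 0 0 0 0 0 0; 1 0 6 0 0 0; 2 1 12 0 0 0; 2 1 18 0 0 0; 3 1 25 0 0 0; 3 1 25 0 0 0; 3 1 25 0 0 0; 3 1 25 0 0 0"
  hand: 100

```text
t: 11.05
ee_pos: [0.5672, -0.1335, 0.0785]
orientation: [-0.076, 0.85, 0.13, 0.505]
ft_force: [-0.1, 0.2, -0.3]
opening: 0.0849
```

Request:
move_arm:
  plan: "0 0 0 0 0 0; 0 0 0 0 0 0; 0 0 0 0 0 0; 0 0 0 0 0 0; 0 0 0 0 0 0; 0 0 0 0 0 0; 0 0 0 0 0 0; 0 0 0 0 0 0"
  hand: 0
  newtons: 25

```text
t: 12.05
ee_pos: [0.5673, -0.1334, 0.0784]
orientation: [-0.076, 0.85, 0.13, 0.505]
ft_force: [-0.4, 0.4, 0.5]
opening: 0.0168
```

Grasped, with the opening at 16.8 mm. I'll lift and plan the inversion.

Request:
move_arm:
  plan: "9 0 -5 0 0 0; 22 0 -12 0 0 0; 39 0 -21 0 0 0; 57 0 -31 0 0 0; 75 0 -41 0 0 0; 92 0 -50 0 0 0; 92 0 -50 0 0 0; 92 0 -50 0 0 0"

```text
t: 13.05
ee_pos: [0.5672, -0.1333, 0.1831]
orientation: [-0.076, 0.85, 0.13, 0.505]
ft_force: [0.1, 0.7, -0.6]
opening: 0.0166
```

```bash
python3 - <<'E'
from station import arm
from kin import *
p,r,s=now(arm);q0=np.array(s["q"]);print(s["t"],p.round(4),s["opening"],q0.round(2),s["ft_force"])
for pos in([.60,-.13,.36],[.61,-.13,.40]):
  T=pose(pos,.3,.2);q1,e1=ik(T,q0);print(row(arm,T),e1.round(4),q1.round(2))
  q=q1
  for a in np.linspace(0,-np.pi,7):
    q,e=ik((T[0],T[1]*R.from_rotvec([0,0,a])),q);print(e.round(4),q.round(2))
E
```

```text
13.05 [ 0.5672 -0.1333  0.1831] 0.016574039325592906 [-0.81  0.27 -1.08 -0.46  0.91  2.37] [ 0.14509951  0.72549755 -0.58075328]
([171.0, 7.0, -56.0], [-0.002, 0.299, 0.003]) 0.0 [-0.82  0.1  -1.09 -0.75  1.08  2.75]
0.0 [-0.82  0.1  -1.09 -0.75  1.08  2.75]
0.0 [-0.82  0.1  -1.09 -0.75  1.08  2.23]
0.0 [-0.82  0.1  -1.09 -0.75  1.08  1.71]
0.0 [-0.82  0.1  -1.09 -0.75  1.08  1.18]
0.0 [-0.82  0.1  -1.09 -0.75  1.08  0.66]
0.0 [-0.82  0.1  -1.09 -0.75  1.08  0.14]
0.0 [-0.82  0.1  -1.09 -0.75  1.08 -0.39]
([210.0, 10.0, -67.0], [-0.002, 0.299, 0.003]) 0.0 [-0.8   0.02 -1.02 -0.61  1.06  2.77]
0.0 [-0.8   0.02 -1.02 -0.61  1.06  2.77]
0.0 [-0.8   0.02 -1.02 -0.61  1.06  2.25]
0.0 [-0.8   0.02 -1.02 -0.61  1.06  1.72]
0.0 [-0.8   0.02 -1.02 -0.61  1.06  1.2 ]
0.0 [-0.8   0.02 -1.02 -0.61  1.06  0.68]
0.0 [-0.8   0.02 -1.02 -0.61  1.06  0.15]
0.0 [-0.8   0.02 -1.02 -0.61  1.06 -0.37]
```

Request:
move_arm:
  plan: "28 1 -9 0 0.05 0; 57 2 -19 0 0.1 0; 85 3 -28 0 0.15 0; 114 4 -37 0 0.2 0; 142 6 -47 0 0.25 0; 171 7 -56 0 0.299 0; 171 7 -56 0 0.299 0"

```text
t: 13.92
ee_pos: [0.6005, -0.13, 0.3598]
orientation: [-0.094, 0.765, 0.118, 0.626]
ft_force: [-0.3, -0.8, -0.9]
opening: 0.0168
```

Request:
move_arm:
  plan: "0 0 0 0 0 -0.1; 0 0 0 0 0 -0.25; 0 0 0 0 0 -0.43; 0 0 0 0 0 -0.61; 0 0 0 0 0 -0.79; 0 0 0 0 0 -0.97; 0 0 0 0 0 -1.15; 0 0 0 0 0 -1.33; 0 0 0 0 0 -1.51; 0 0 0 0 0 -1.69; 0 0 0 0 0 -1.87; 0 0 0 0 0 -2.05; 0 0 0 0 0 -2.23; 0 0 0 0 0 -2.41; 0 0 0 0 0 -2.59; 0 0 0 0 0 -2.77; 0 0 0 0 0 -2.95; 0 0 0 0 0 -3.1; 0 0 0 0 0 -3.1; 0 0 0 0 0 -3.1"

```text
t: 16.42
ee_pos: [0.6002, -0.1298, 0.3591]
orientation: [0.623, -0.1, 0.768, 0.109]
ft_force: [0.2, 0.5, -0.8]
opening: 0.0171
```

Request:
move_arm:
  plan: "0 0 0 0 0 0; 0 0 0 0 0 0; 0 0 0 0 0 0; 0 0 0 0 0 0"

```text
t: 16.92
ee_pos: [0.6004, -0.1299, 0.3602]
orientation: [0.624, -0.101, 0.767, 0.108]
ft_force: [-0.3, -0.4, 0.2]
opening: 0.0168
```

```bash
python3 - <<'E'
from station import arm
from kin import *
p,r,s=now(arm);print(s["t"],p.round(4),s["opening"],np.round(s["q"],2))
u=np.array([.877,.0,-.479]) # world up in tool frame at grasp
w=r.apply(u);print("tube axis angle",np.arccos(w[2]))
f=arm.grab_frame("side");g=arm.grab_frame("top")
P=[p-.02*r.apply([0,0,1])+w*k for k in(-.08,.04)]
a=crop(f,240,80,132,132,3);print((proj(f,P)-[240,80])*3)
b=crop(g,290,100,132,132,3);print((proj(g,P)-[290,100])*3+[396,0])
cv2.imwrite("pics/i1.png",np.hstack([a,b]))
E
```

```text
16.925 [ 0.6004 -0.1299  0.3602] 0.01681857275373914 [-0.82  0.1  -1.09 -0.75  1.08 -0.35]
tube axis angle 2.440288107564542
[[367.67326209  25.64533128]
 [199.09168184 225.96965571]]
[[658.33179997 -88.79309645]
 [655.02097614 127.14161025]]
```

View pics/i1.png

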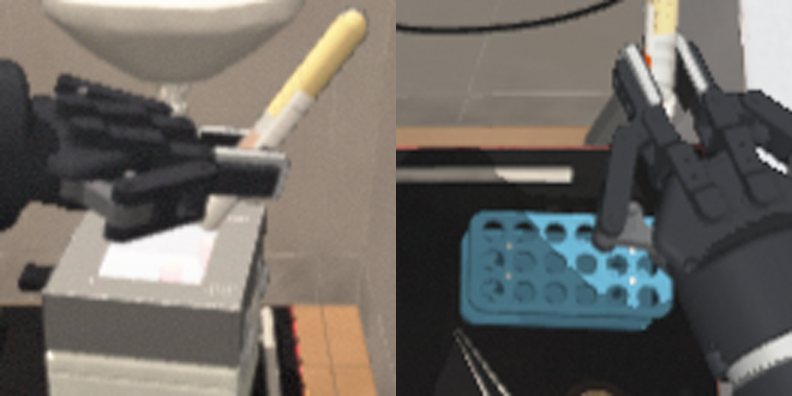

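The side view shows the tube inverted in the grip, foot at (350,18) and cap at (210,225). It lies about 5° steeper than I modelled, so it has tilted slightly in the grip. I'll roll it back and measure before inserting.

Request:
move_arm:
  plan: "0 0 0 0 0 0.1; 0 0 0 0 0 0.25; 0 0 0 0 0 0.43; 0 0 0 0 0 0.61; 0 0 0 0 0 0.79; 0 0 0 0 0 0.97; 0 0 0 0 0 1.15; 0 0 0 0 0 1.33; 0 0 0 0 0 1.51; 0 0 0 0 0 1.69; 0 0 0 0 0 1.87; 0 0 0 0 0 2.05; 0 0 0 0 0 2.23; 0 0 0 0 0 2.41; 0 0 0 0 0 2.59; 0 0 0 0 0 2.77; 0 0 0 0 0 2.95; 0 0 0 0 0 3.1; 0 0 0 0 0 3.1; 0 0 0 0 0 3.1"

```text
t: 19.52
ee_pos: [0.6004, -0.1299, 0.3601]
orientation: [-0.094, 0.765, 0.118, 0.626]
ft_force: [-0.4, 0.9, -0.1]
opening: 0.0171
```

```bash
python3 - <<'E'
from station import arm
from kin import *
p,r,s=now(arm);print(s["t"],p.round(4))
print(row(arm,([.5672,-.1333,.1831],R.from_quat([.85,.13,.505,-.076]))))
E
```

```text
19.525 [ 0.6004 -0.1299  0.3601]
([-180.0, -7.0, 3.0], [-0.0, -0.299, 0.002])
```

Request:
move_arm:
  plan: "-30 -1 0 0 -0.05 0; -60 -2 1 0 -0.1 0; -90 -3 2 0 -0.15 0; -120 -5 2 0 -0.2 0; -150 -6 3 0 -0.25 0; -180 -7 3 0 -0.299 0.002; -180 -7 3 0 -0.299 0.002; -180 -7 3 0 -0.299 0.002; -180 -7 3 0 -0.299 0.002"

```text
t: 20.65
ee_pos: [0.5676, -0.1336, 0.184]
orientation: [-0.076, 0.849, 0.13, 0.506]
ft_force: [-0.6, -0.5, -0.7]
opening: 0.0171
```

```bash
python3 - <<'E'
from station import arm
from kin import *
p,r,s=now(arm);print(s["t"],p.round(4),s["opening"])
f=arm.grab_frame("side");g=arm.grab_frame("top")
c=p-.02*r.apply([0,0,1]);print("contact",c.round(4))
print("side expect cap,foot",(proj(f,[c+[0,0,.0395],c-[0,0,.0825]])-[250,180])*4,"hole",(proj(f,[c*[1,1,0]+[0,0,.064]])-[250,180])*4)
print("top",(proj(g,[c+[0,0,.0395],c-[0,0,.0825]])-[300,140])*4+[400,0])
a=crop(f,250,180,100,145,4);b=crop(g,300,140,100,145,4)
cv2.imwrite("pics/r1.png",np.hstack([a,b]))
E
```

```text
20.65 [ 0.5676 -0.1336  0.184 ] 0.017090404295387787
contact [ 0.5508 -0.1389  0.1936]
side expect cap,foot [[206.40427791 120.27138122]
 [203.56431706 341.0412687 ]] hole [[202.61674352 414.70274289]]
top [[641.05714967  92.87911227]
 [589.23999123 155.53889319]]
```

View pics/r1.png

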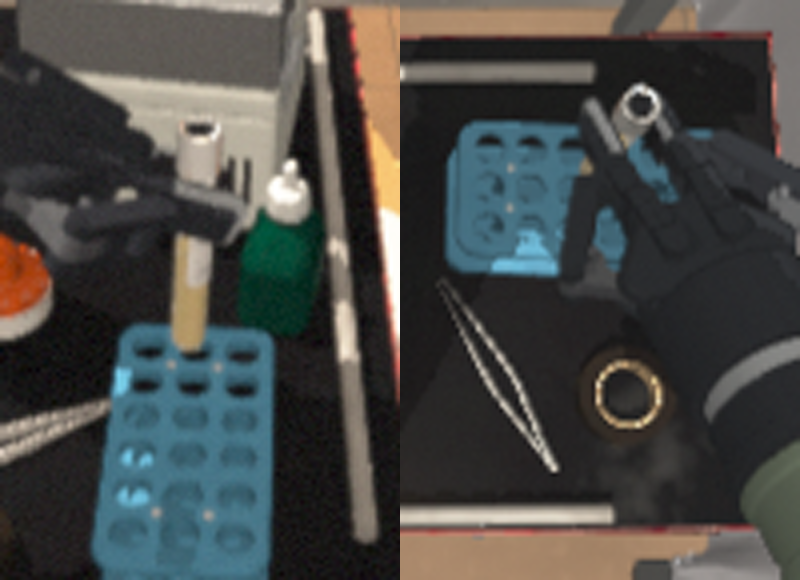

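The side view shows the tube leaning about 0.05 rad, with cap at (201,127) and foot at (187,348). I'll fit the tube's pose in the hand, and the rack's pose now, from both views.

```bash
cat > fit.py <<'E'
from station import arm
from kin import *
p,r,s=now(arm);f=arm.grab_frame("side");g=arm.grab_frame("top")
S=lambda u:np.array(u)/4+[250,180]; G=lambda u:(np.array(u)-[400,0])/4+[300,140]
obs_s=[S((201,127)),S((187,348))];obs_t=G((641,103))
def tube(v):
    s_,h,t,ly=v;up=np.array([np.cos(t),0,np.sin(t)]) # tool frame
    c=np.array([0,ly,s_]);cap=c+h*up;foot=c-(.122-h)*up
    return p+r.apply(cap),p+r.apply(foot),r.apply(up)
def res(v):
    a,b,u=tube(v);b2=b
    return np.r_[(proj(f,[a,b])-obs_s).ravel(),(proj(g,[a])[0]-obs_t),v[3]*1000]
o=LS(res,[-.02,.04,-.5,0]);a,b,u=tube(o.x)
print("s,h,t,ly",o.x.round(4),"res",o.fun.round(1));print("cap",a.round(4),"foot",b.round(4),"axis",u.round(3))
side=[((147,350),23*0-23,58),((194,350),0,58),((243,353),23,58),((145,383),-23,35),((192,383),0,35),((240,384),23,35),((140,417),-23,12),((190,417),0,12),((238,419),23,12),((188,457),0,-12),((185,495),0,-35)]
top=[((490,147),23,58),((532,147),23,35),((490,187),0,58),((531,188),0,35),((490,228),-23,58),((530,230),-23,35)]
def rk(v):
    W=lambda L:np.c_[(R.from_euler('z',v[2]).as_matrix()[:2,:2]@(np.array([l[1:] for l in L])/1e3).T).T+v[:2],np.full(len(L),.064)]
    return np.r_[(proj(f,W(side))-[S(l[0]) for l in side]).ravel(),(proj(g,W(top))-[G(l[0]) for l in top]).ravel()]
k=LS(rk,[.545,-.148,-.05]);print("rack",k.x.round(4),"res",np.abs(k.fun).max().round(2))
h=k.x[:2]+R.from_euler('z',k.x[2]).as_matrix()[:2,:2]@[0,.012];print("hole",h.round(4))
ks=LS(lambda v:rk(v)[:22],[.545,-.148,-.05]).x;kt=LS(lambda v:rk(v)[22:],[.545,-.148,-.05]).x;print("side only",ks.round(4),"top only",kt.round(4))
E
python3 fit.py
```

```text
s,h,t,ly [-2.480e-02  3.440e-02 -4.587e-01 -1.000e-04] res [-0.5  0.   0.   0.2  0.  -0.6 -0.1]
cap [ 0.5479 -0.1395  0.2301] foot [ 0.5434 -0.141   0.1082] axis [0.037 0.013 0.999]
rack [ 0.5442 -0.1518 -0.0211] res 1.23
hole [ 0.5445 -0.1398]
side only [ 0.5445 -0.1533 -0.0293] top only [ 0.5419 -0.1498 -0.0407]
```

```bash
cat >> fit.py <<'E'
R1=r*R.from_rotvec([0,.039,0])
ftool=r.inv().apply(b-p)
for dz in(0,.05,.1025):
    foot=np.array([.5445,-.1405,b[2]-dz]);print(dz,row(arm,(foot-R1.apply(ftool),R1)))
E
python3 fit.py|tail -3
```

```text
0 ([0.0, -0.0, -2.0], [-0.0, 0.039, -0.0])
0.05 ([-44.0, -0.0, 22.0], [-0.0, 0.039, -0.0])
0.1025 ([-90.0, -0.0, 47.0], [-0.0, 0.039, -0.0])
```

Request:
move_arm:
  plan: "0 0 -1 0 0.02 0; 0 0 -2 0 0.039 0; 0 0 -2 0 0.039 0; -10 0 4 0 0.039 0; -22 0 10 0 0.039 0; -33 0 16 0 0.039 0; -44 0 22 0 0.039 0; -54 0 28 0 0.039 0; -54 0 28 0 0.039 0; -54 0 28 0 0.039 0"

```text
t: 22.2
ee_pos: [0.5662, -0.1338, 0.1226]
orientation: [-0.079, 0.84, 0.128, 0.522]
ft_force: [0.0, 0.7, 0.3]
opening: 0.0169
```

```bash
python3 - <<'E'
from station import arm
from kin import *
for i in range(4):
    p,r,s=now(arm);arm.grab_frame("side");print(s["t"],p.round(4),s["opening"],np.round(s["ft_force"],2),np.round(s["ft_torque"],3))
E
```

```text
22.2 [ 0.5662 -0.1338  0.1226] 0.01686736678616869 [0.02 0.66 0.31] [-0.301  0.87   0.02 ]
22.25 [ 0.5662 -0.1338  0.1228] 0.016827817382893642 [ 0.45 -0.61 -0.14] [-0.269  0.825 -0.023]
22.3 [ 0.5663 -0.1339  0.1229] 0.016488016113284026 [-0.93  0.07 -0.24] [-0.284  0.876  0.009]
22.35 [ 0.5662 -0.1339  0.1229] 0.016907285200425313 [ 0.14 -1.01  0.07] [-0.28   0.839 -0.006]
```

Request:
move_arm:
  plan: "-9 0 4 0 0 0; -18 0 9 0 0 0; -25 0 12 0 0 0; -31 0 15 0 0 0; -35 0 17 0 0 0; -36 0 18 0 0 0; -36 0 18 0 0 0; -36 0 18 0 0 0"

```text
t: 23.4
ee_pos: [0.5662, -0.1336, 0.0822]
orientation: [-0.079, 0.84, 0.128, 0.522]
ft_force: [0.2, 0.9, -0.6]
opening: 0.0166
```

```bash
python3 - <<'E'
from station import arm
from kin import *
for i in range(4):
    p,r,s=now(arm);arm.grab_frame("side");print(s["t"],p.round(4),s["opening"],np.round(s["ft_force"],2),np.round(s["ft_torque"],3))
E
```

```text
23.4 [ 0.5662 -0.1336  0.0822] 0.016555260060406703 [ 0.16  0.89 -0.55] [-0.24   0.944  0.042]
23.45 [ 0.5662 -0.1336  0.0823] 0.01696075621857473 [ 0.24  0.32 -0.33] [-0.195  0.954  0.062]
23.5 [ 0.5662 -0.1336  0.0823] 0.017082845979761348 [-0.04 -0.5  -0.28] [-0.202  0.89   0.058]
23.55 [ 0.5662 -0.1336  0.0822] 0.017145686252736977 [ 0.23 -0.24 -0.39] [-0.26   0.896  0.057]
```

Request:
move_arm:
  plan: "-1 0 0 0 0 0; -2 0 1 0 0 0; -2 0 1 0 0 0; -2 0 1 0 0 0"

```text
t: 24.1
ee_pos: [0.5662, -0.1336, 0.0797]
orientation: [-0.079, 0.84, 0.128, 0.521]
ft_force: [0.2, 0.6, -0.4]
opening: 0.0164
```

Request:
move_arm:
  plan: "0 0 0 0 0 0; 0 0 0 0 0 0; 0 0 0 0 0 0; 0 0 0 0 0 0; 0 0 0 0 0 0; 0 0 0 0 0 0; 0 0 0 0 0 0; 0 0 0 0 0 0"
  hand: 100

```text
t: 25.1
ee_pos: [0.5662, -0.1336, 0.0798]
orientation: [-0.079, 0.84, 0.128, 0.521]
ft_force: [-0.8, 0.0, -0.0]
opening: 0.0855
```

```bash
python3 - <<'E'
from station import arm
from kin import *
p,r,s=now(arm);print(s["t"],p.round(4),s["opening"],np.round(s["ft_force"],2),np.round(s["q"],2))
print(row(arm,(p+[0,0,.17],r)))
q0=np.array(s["q"])
# handle: hinge etc
yaw=-.151;d=np.array([np.cos(yaw),np.sin(yaw),0]);c=np.array([.5288,.1701,0])
G=c-.101*d+[0,0,.12];H=G+.175*d-[0,0,.012];print("grip",G,"hinge",H)
for p0,p1 in((1.05,1.05),(.8,1.2),(1.2,1.2)):
  for fl in(1,-1):
    q=np.array([.3,.1,-.9,.3,-.3,3.0 if fl>0 else .5]);print(p0,p1,fl)
    for th in(0,.35,.7,1.047):
      a=.0685+th;g=H+.1754*(-np.cos(a)*d+np.array([0,0,np.sin(a)]));pp=p0+(p1-p0)*th/1.047
      T=pose(g,yaw,pp,fl);T=(T[0]+.022*T[1].apply([0,0,1]),T[1]);q,e=ik(T,q);print(th,e.round(4),q.round(2),T[0].round(3))
E
```

```text
25.1 [ 0.5662 -0.1336  0.0798] 0.08547721365680297 [-0.84  0.02 -0.01] [-0.83  0.65 -1.16 -0.95  0.95  2.38]
([152.0, 0.0, -75.0], [0.0, 0.0, 0.0])
grip [0.42894926 0.18529311 0.12      ] hinge [0.60195796 0.15896841 0.108     ]
1.05 1.05 1
0 0.2607 [ 0.1   0.06 -1.12 -0.11  0.11  3.1 ] [0.44  0.184 0.101]
0.35 0.2621 [ 0.1  -0.06 -1.    0.12  0.1   3.1 ] [0.454 0.181 0.16 ]
0.7 0.2633 [ 0.1  -0.08 -0.86  0.28  0.08  3.1 ] [0.488 0.176 0.211]
1.047 0.2612 [ 0.1  -0.03 -0.71  0.38  0.05  3.1 ] [0.537 0.169 0.246]
1.05 1.05 -1
0 0.0 [ 0.42  0.13 -1.02 -0.03 -0.27  0.51] [0.44  0.184 0.101]
0.35 0.0 [ 0.39  0.02 -0.91  0.18 -0.26  0.49] [0.454 0.181 0.16 ]
0.7 0.0 [ 0.35 -0.01 -0.78  0.33 -0.24  0.44] [0.488 0.176 0.211]
1.047 0.0 [ 0.29  0.02 -0.65  0.42 -0.22  0.39] [0.537 0.169 0.246]
0.8 1.2 1
0 0.2741 [ 0.16  0.09 -1.26 -0.46  0.02  3.1 ] [0.444 0.183 0.104]
0.35 0.2629 [ 0.12 -0.08 -1.12 -0.09  0.07  3.1 ] [0.456 0.181 0.162]
0.7 0.2631 [ 0.1  -0.07 -0.84  0.31  0.08  3.1 ] [0.488 0.176 0.211]
1.047 0.2597 [ 0.08  0.05 -0.55  0.61  0.09  3.1 ] [0.534 0.169 0.245]
0.8 1.2 -1
0 0.0 [ 0.52  0.21 -1.21 -0.5  -0.45  0.52] [0.444 0.183 0.104]
0.35 0.0 [ 0.44  0.01 -1.01 -0.   -0.34  0.49] [0.456 0.181 0.162]
0.7 0.0 [ 0.34 -0.   -0.77  0.35 -0.23  0.44] [0.488 0.176 0.211]
1.047 0.0 [ 0.26  0.09 -0.51  0.63 -0.14  0.38] [0.534 0.169 0.245]
1.2 1.2 1
0 0.2612 [ 0.09  0.09 -0.97  0.15  0.14  3.1 ] [0.437 0.184 0.1  ]
0.35 0.2619 [ 0.09  0.01 -0.85  0.35  0.13  3.1 ] [0.451 0.182 0.159]
0.7 0.2622 [ 0.09  0.   -0.71  0.51  0.11  3.1 ] [0.485 0.177 0.209]
1.047 0.2597 [ 0.08  0.05 -0.55  0.61  0.09  3.1 ] [0.534 0.169 0.245]
1.2 1.2 -1
0 0.0 [ 0.36  0.15 -0.89  0.2  -0.18  0.48] [0.437 0.184 0.1  ]
0.35 0.0 [ 0.34  0.06 -0.79  0.39 -0.17  0.46] [0.451 0.182 0.159]
0.7 0.0 [ 0.3   0.05 -0.65  0.53 -0.16  0.43] [0.485 0.177 0.209]
1.047 0.0 [ 0.26  0.09 -0.51  0.63 -0.14  0.38] [0.534 0.169 0.245]
```

Request:
move_arm:
  plan: "15 0 -7 0 0 0; 35 0 -17 0 0 0; 60 0 -30 0 0 0; 90 0 -45 0 0 0; 120 0 -60 0 0 0; 152 0 -75 0 0 0; 152 0 -75 0 0 0; 152 0 -75 0 0 0"

```text
t: 26.1
ee_pos: [0.566, -0.1333, 0.2488]
orientation: [-0.079, 0.84, 0.128, 0.521]
ft_force: [0.3, 0.1, 0.0]
opening: 0.0855
```

```bash
cat > plan.py <<'E'
from station import arm
from kin import *
yaw=-.151;d=np.array([np.cos(yaw),np.sin(yaw),0]);G=np.array([.429,.185,.12])
def rel(A,B): return (A[1].inv().apply(B[0]-A[0])*1e3).round(0).tolist(),(A[1].inv()*B[1]).as_rotvec().round(3).tolist()
p,r,s=now(arm);A=(p,r);B=pose([.46,0,.33],.3,np.pi/2);C=pose([.41,.12,.32],yaw,np.pi/2,-1)
D=pose(G,yaw,1.05,-1);D=(D[0]+(.024-.10)*D[1].apply([0,0,1]),D[1])
if __name__=="__main__":
  q=np.array(s["q"]);print(s["t"],p.round(4),s["opening"],q.round(2))
  for a,b in((A,B),(B,C),(C,D)):
    q,e=ik(b,q);print(rel(a,b),e.round(4),q.round(2),b[0].round(3))
E
python3 plan.py
```

```text
26.1 [ 0.566  -0.1333  0.2488] 0.0854683236486149 [-0.83  0.12 -1.04 -0.29  0.95  2.39]
([45.0, -159.0, -91.0], [-0.001, -1.111, 0.002]) 0.0 [-0.16  0.1  -0.2   1.27  0.    2.68] [0.46 0.   0.33]
([-12.0, -129.0, 10.0], [0.0, -0.0, -2.691]) 0.0 [ 0.11  0.04 -0.29  1.23 -0.    0.26] [0.41 0.12 0.32]
([29.0, 67.0, 134.0], [0.0, -0.521, 0.0]) 0.0 [ 0.5  -0.11 -0.95  0.31 -0.31  0.59] [0.392 0.191 0.186]
```

Request:
move_arm:
  plan: "6 -20 -11 0 -0.14 0; 12 -40 -23 0 -0.28 0; 18 -60 -34 0 -0.42 0; 24 -80 -46 0 -0.56 0; 30 -100 -57 0 -0.7 0; 34 -120 -69 0 -0.84 0; 39 -140 -80 0 -0.98 0; 45 -159 -91 0 -1.111 0; 45 -159 -91 0 -1.111 0; 45 -159 -91 0 -1.111 0"

```text
t: 27.35
ee_pos: [0.4601, -0.0003, 0.328]
orientation: [-0.0, 0.989, 0.151, -0.001]
ft_force: [-0.1, 0.2, -0.8]
opening: 0.0852
```

Request:
move_arm:
  plan: "-1 -8 1 0 0 -0.17; -2 -16 1 0 0 -0.34; -2 -24 2 0 0 -0.51; -3 -32 2 0 0 -0.68; -4 -40 3 0 0 -0.85; -5 -48 3 0 0 -1.02; -5 -56 4 0 0 -1.19; -6 -64 5 0 0 -1.36; -7 -72 5 0 0 -1.53; -8 -80 6 0 0 -1.7; -8 -88 7 0 0 -1.87; -9 -96 8 0 0 -2.04; -10 -104 8 0 0 -2.21; -11 -112 9 0 0 -2.38; -12 -120 10 0 0 -2.55; -12 -129 10 0 0 -2.691; -12 -129 10 0 0 -2.691; -12 -129 10 0 0 -2.691"

```text
t: 29.6
ee_pos: [0.4102, 0.1187, 0.3196]
orientation: [0.0, 0.076, 0.997, 0.0]
ft_force: [0.7, -0.0, -0.7]
opening: 0.0855
```

```bash
python3 - <<'E'
from plan import *
print(s["t"],p.round(4),np.round(s["q"],2));print(row(arm,D))
E
```

```text
29.6 [0.4102 0.1187 0.3196] [ 0.11  0.04 -0.3   1.23 -0.    0.26]
([29.0, 68.0, 134.0], [-0.0, -0.52, -0.001])
```

Request:
move_arm:
  plan: "6 14 22 0 -0.1 0; 12 28 44 0 -0.2 0; 18 42 67 0 -0.3 0; 24 56 90 0 -0.4 0; 29 68 112 0 -0.5 0; 29 68 134 0 -0.52 0; 29 68 134 0 -0.52 0; 29 68 134 0 -0.52 0; 29 68 134 0 -0.52 0"

```text
t: 30.72
ee_pos: [0.3932, 0.1912, 0.1874]
orientation: [0.257, 0.072, 0.963, -0.019]
ft_force: [0.2, 0.3, 0.2]
opening: 0.0855
```

```bash
python3 - <<'E'
from plan import *
from look import wproj
f=arm.grab_frame("side");g=arm.grab_frame("top");p,r,s=now(arm);w=arm.grab_frame("wrist")
print(s["t"],p.round(4),np.round(s["q"],2))
y=np.array([-d[1],d[0],0]);u=np.array([0,0,1])
tab=[G+a*y*.015+b*u*.007+c*d for a in(-1,1) for b in(1,) for c in(-.017,.027)]
o=np.zeros((600,800,3),np.uint8)
W=w["color"][:,:,::-1].copy()
for q in wproj(w,p,r,tab+[G]): cv2.circle(W,tuple(int(v) for v in q),2,(255,0,255),-1)
o[:390,:400]=cv2.resize(W[:,130:560],(400,390))
def mk(fr,x0,y0,nw,nh,k,P):
    im=crop(fr,x0,y0,nw,nh,k)
    for q in proj(fr,P): cv2.circle(im,tuple(int((v-c)*k+k/2) for v,c in zip(q,(x0,y0))),3,(255,0,255),1)
    return im
hx,hy=.5445,-.1405
tube=[[hx,hy,z] for z in(.127,.105,.064)]
a=mk(f,200,130,100,70,4,tab+[G]);o[:280,400:]=a
b=mk(f,255,225,80,80,4,tube);o[280:600,400:720]=b
c=mk(g,300,155,100,50,4,tube);o[392:592,:400]=c
cv2.imwrite("pics/h1.png",o)
E
```

```text
30.825 [0.3928 0.1911 0.187 ] [ 0.5  -0.11 -0.94  0.31 -0.3   0.58]
```

View pics/h1.png

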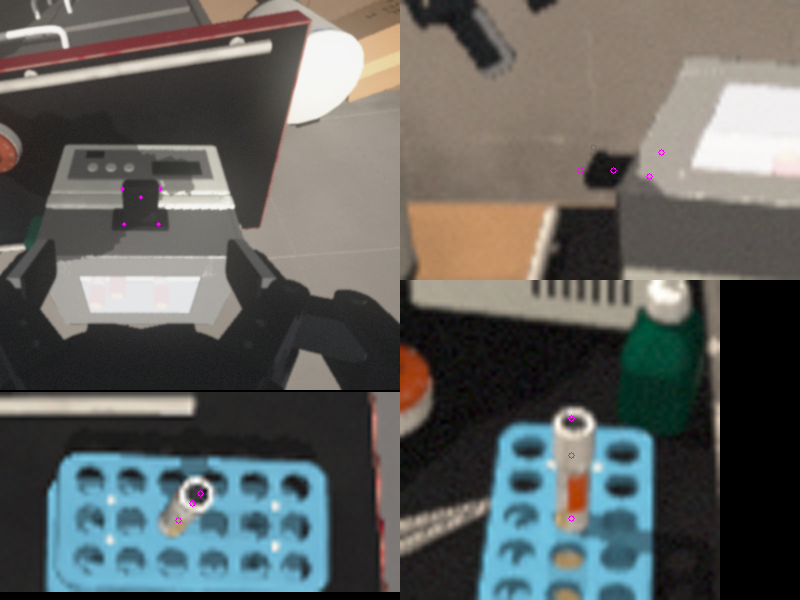

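The tube is home: cap at (573,420), right at the expected (571,418). The handle tab is centred at x≈141 as projected, about 3–4 mm lower than assumed. I'll approach along the tool axis and close.

Request:
move_arm:
  plan: "0 0 20 0 0 0; 1 0 40 0 0 0; 1 0 58 0 0 0; 1 0 75 0 0 0; 2 0 90 0 0 0; 2 0 102 0 0 0; 2 0 102 0 0 0; 2 0 102 0 0 0"

```text
t: 31.88
ee_pos: [0.4403, 0.1838, 0.0968]
orientation: [0.257, 0.072, 0.964, -0.019]
ft_force: [0.1, -0.1, 1.2]
opening: 0.0855
```

Request:
move_arm:
  plan: "0 0 0 0 0 0; 0 0 0 0 0 0; 0 0 0 0 0 0; 0 0 0 0 0 0; 0 0 0 0 0 0; 0 0 0 0 0 0; 0 0 0 0 0 0; 0 0 0 0 0 0"
  hand: 0
  newtons: 40

```text
t: 32.88
ee_pos: [0.4401, 0.1836, 0.0968]
orientation: [0.257, 0.072, 0.964, -0.019]
ft_force: [-3.1, 1.3, 6.3]
opening: 0.0292
```

```bash
python3 - <<'E'
from plan import *
print(p.round(4),np.round(s["q"],2))
for th in np.r_[.02,.06,np.arange(.12,1.0,.08),1.02,1.047]:
    a=.0685+th;v=.1754*((np.cos(.0685)-np.cos(a))*d+np.array([0,0,np.sin(a)-np.sin(.0685)]))
    print(th.round(2),(r.inv().apply(v)*1e3).round(0))
E
```

```text
[0.4401 0.1836 0.0968] [ 0.42  0.14 -1.02 -0.04 -0.27  0.5 ]
0.02 [-2. -0. -3.]
0.06 [-6. -0. -9.]
0.12 [-13.  -0. -17.]
0.2 [-22.  -0. -27.]
0.28 [-33.  -0. -36.]
0.36 [-44.  -0. -45.]
0.44 [-55.  -0. -53.]
0.52 [-68.  -0. -60.]
0.6 [-81.  -0. -65.]
0.68 [-94.  -0. -70.]
0.76 [-107.   -0.  -74.]
0.84 [-121.   -0.  -76.]
0.92 [-135.   -0.  -78.]
1.02 [-153.   -0.  -78.]
1.05 [-157.   -0.  -78.]
```

First part of the arc, to about 0.44 rad, then check.

Request:
move_arm:
  plan: "-2 0 -3 0 0 0; -6 0 -9 0 0 0; -13 0 -17 0 0 0; -22 0 -27 0 0 0; -33 0 -36 0 0 0; -44 0 -45 0 0 0; -55 0 -53 0 0 0; -55 0 -53 0 0 0; -55 0 -53 0 0 0"

```text
t: 34.0
ee_pos: [0.4609, 0.1804, 0.1697]
orientation: [0.256, 0.072, 0.964, -0.019]
ft_force: [-3.2, -0.8, 0.8]
opening: 0.0294
```

```bash
cat > hood.py <<'E'
from plan import *
g=arm.grab_frame("side");cv2.imwrite("pics/hd.png",crop(g,190,60,180,130,4))
print(s["t"],p.round(4),s["opening"],np.round(s["ft_force"],1),np.round(s["q"],2))
H=np.array([.602,.159,.108]);c=p-.024*r.apply([0,0,1])-H
print("hood est",np.arctan2(c[2],-c@d)-.0685,"radius",np.hypot(c[2],c@d))
E
python3 hood.py
```

```text
34.0 [0.4609 0.1804 0.1697] 0.029397344357841845 [-3.2 -0.8  0.8] [ 0.38  0.01 -0.89  0.21 -0.26  0.47]
hood est 0.4218121526793218 radius 0.1752804978909576
```

Request:
move_arm:
  plan: "-6 0 -3 0 0 0; -13 0 -7 0 0 0; -26 0 -12 0 0 0; -39 0 -17 0 0 0; -52 0 -21 0 0 0; -66 0 -23 0 0 0; -80 0 -25 0 0 0; -90 0 -25 0 0 0; -98 0 -25 0 0 0; -102 0 -25 0 0 0; -102 0 -25 0 0 0; -102 0 -25 0 0 0; -102 0 -25 0 0 0; -102 0 -25 0 0 0"

```text
t: 35.8
ee_pos: [0.5375, 0.1682, 0.243]
orientation: [0.257, 0.072, 0.963, -0.02]
ft_force: [-3.0, -5.5, -0.6]
opening: 0.0291
```

```bash
python3 hood.py; python3 - <<'E'
from plan import *
g=arm.grab_frame("side");f=arm.grab_frame("top")
H=np.array([.602,.159,.108]);y=np.array([-d[1],d[0],0]);L=[]
for th in(.942,1.047,1.152):
    for sgn in(-1,1):
        for z in(0,.052):  # hood front lower edge (148 mm from hinge,z=108) and top front edge
            v=np.array([-.148,z]);w=np.array([v[0]*np.cos(th)+v[1]*np.sin(th),-v[0]*np.sin(th)+v[1]*np.cos(th)])
            L.append(H+w[0]*d+[0,0,w[1]]+sgn*.0875*y)
def tile(fr,x0,y0,w,h,k):
    im=crop(fr,x0,y0,w,h,k)
    for i,q in enumerate(proj(fr,L)):cv2.circle(im,tuple(int((v-c)*k+k/2) for v,c in zip(q,(x0,y0))),3,[(0,0,255),(0,255,0),(255,0,0)][i//4],1)
    return im
o=np.zeros((600,800,3),np.uint8);o[:360,:480]=tile(g,220,90,160,120,3)
o[:330,480:800]=crop(g,210,210,128,132,2.5);o[360:600,:480]=tile(f,140,130,160,80,3);o[360:585,480:795]=crop(f,290,150,105,75,3)
cv2.imwrite("pics/e1.png",o)
E
```

```text
35.8 [0.5375 0.1682 0.243 ] 0.029090739901612657 [-3.  -5.5 -0.6] [ 0.29  0.03 -0.65  0.41 -0.22  0.39]
hood est 1.0426309436040013 radius 0.17384611222718
```

View pics/e1.png

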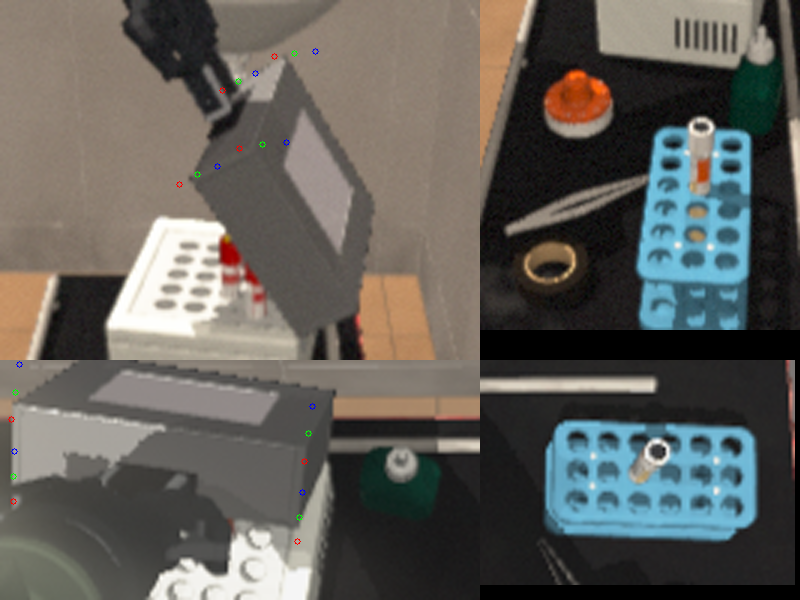

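In the side view the hood's front corners, (193,180) and (287,60), lie between the 0.94 and 1.05 rad markers, so the hood is at about 1.02 rad. The arm estimate is 1.04. The tube, rack, tape, forceps, timer and bottle all look in place. I'll hold briefly, then sign off.

Request:
move_arm:
  plan: "0 0 0 0 0 0; 0 0 0 0 0 0; 0 0 0 0 0 0; 0 0 0 0 0 0; 0 0 0 0 0 0"

```text
t: 36.58
ee_pos: [0.5375, 0.1683, 0.243]
orientation: [0.257, 0.072, 0.963, -0.02]
ft_force: [-3.0, -4.9, 0.2]
opening: 0.0293
```

```bash
python3 hood.py; python3 -c "
from station import arm
print(arm.sign_off())"
```

```text
36.575 [0.5375 0.1683 0.243 ] 0.029278531824932893 [-3.  -4.9  0.2] [ 0.29  0.03 -0.65  0.41 -0.22  0.39]
hood est 1.042467967022735 radius 0.1738492583121329
the job is handed in; nothing more can be done
None
```

I mixed the tube, put it back in its hole, then lifted the hood to about 60° and handed in at 36.6 s with the fingers still holding the handle.

**Tube:** It was turned to about 140° from upright (2.44 rad by the arm pose). The side view showed it about 5° steeper than that. After release, the side and top views show it standing in its original hole, with the cap where it should be.

**Hood:** The arm pose puts it at 1.04 rad and the camera markers at about 1.02 rad, both inside the 0.942–1.152 band. One corner in the top view did not match my hood model. The arm was still, with the grip closed at 29 mm on the handle.

**What went wrong or disagreed:**
- **First grasp:** It missed. The real fingertips sat about 10 mm behind the TCP, not 14 mm ahead of it as stated. The closing fingers nudged the tube and rack a few mm.
- **Tube lean:** I corrected a lean of about 0.04 rad in the grip before inserting.
- **Rack movement:** The camera fits put it at about 2–4 mm, against the 30 mm limit. I saw no movement of the other items but did not measure them.

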